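# Click the clean spout back into the water filter

## Robot

A 6-joint arm with a two-finger parallel gripper is mounted at the origin on a cart in front of the work surface, level with it; the furniture and walls round the work are solid. World frame = base frame: x ahead of the robot, y to its left, z up, the work surface at z = 0. Lengths are in m, angles in rad, forces in N, time in s.
With the tool pointing down it reaches from about 0.375 to 0.925 m from the base axis. Payload 5.7 kg.
Tool frame: the origin (TCP) lies midway between the tips of the shut fingers; the grasp point (between the pads) lies 19 mm behind it; z points along the fingers, y is the line along which they close (so a half turn about z gives the same grasp; the last joint's range is limited). The gripper opens to 88 mm and grips with 3 to 60 N. Pads are 20 mm wide; open, the fingers measure 115 mm over their backs; the gripper's body (75 mm by 178 mm) begins 61 mm behind the grasp point.
Start: joints at [-1.461, 0.359, 1.51, -0, 1.272, -0.115], TCP at [0.134, -0.585, 0.223] pointing down, gripper open.
Joint ranges: [-2.97, 2.97], [-1.01, 2.36], [0.21, 2.38], [-0.96, 4.11], [0.2, 2.71], [-2.98, 2.98]. Speed limits (rad/s): [2.39, 2.39, 3.14, 3.14, 3.14, 3.14].

## Interface

Orientations are given as a unit quaternion [x, y, z, w].
In Python, from bench import move_ptp, servo_line, goto_joints, move_gripper, sleep, inverse_kinematics, capture, PlanningError, close_job, spot_in, silhouettes, current_clock, current_joint_pos, current_qvel, current_joint_torque, current_position, current_orientation, current_force, current_torque, current_finger_gap, current_grip_force gives the robot as it stands. Calls block until the motion is done:
- move_ptp(position, orientation): joint-space move of the TCP to a pose.
- servo_line(position, orientation=None, rate=0.15, contact_N=None): straight line of the TCP; orientation=None keeps the orientation; rate is the mean speed in m/s. With contact_N (N) it stops when the force on the tool has changed by that much, and returns True; else False.
- goto_joints(angles): joint-space move.
- move_gripper(opening): finger opening in m; the grip force is fixed at half the most; returns when the fingers have stopped.
- sleep(seconds).
- inverse_kinematics(position, orientation): joint angles nearest the present ones, or None.
- capture(name): name is "scene" or "top" or "wrist"; returns a dict with "image" (384x512x3 uint8, blue, green, red), "range_z" (384x512 float32, m along the optical axis (not along the pixel's ray), 0 where there is no reading), "intrinsics" (3x3 intrinsics, pixels), "R" (3x3) and "t" (3): a world point X has camera coordinates R X + t. Camera axes: x right, y down, z forward; pixel columns grow to the right and rows downward; lengths in m; the calibration is good to about 2 mm. A picture is of the moment at which its call begins.
A pose or a line that the arm cannot do raises PlanningError and nothing moves.
- close_job(): hands the job in; it is judged then, once.
Trained networks look in the newest picture that a camera, given by its name, has taken for a name from the list of things; names that differ only in an ending like _2 or _b are one class to them, and where a whole thing is asked for, a point or a joint stands for the part that bears it (a point fixed in the world has none). Each returns a list of dicts, best first, with "conf" (0 to 1); they miss things now and then, are a little off and sometimes report something else, mostly with a low value. They report only what shows in the picture. A call takes as long as a camera call.
- spot_in(camera, query): "xy" ([column, row] in pixels, amid what is visible of it).
- silhouettes(camera, query): "region" (384x512 bool, what is visible of it) and "xy" ([column, row] in pixels, amid what is visible of it).
Readings, each from a call of its own:
- current_clock(): time.
- current_joint_pos(): joint angles.
- current_qvel(): joint speeds.
- current_joint_torque(): joint torques, N m.
- current_position(): TCP position.
- current_orientation(): TCP orientation.
- current_force(): force on the tool from outside, world axes, zero at the start.
- current_torque(): the same for the moment, N m.
- current_finger_gap(): finger opening in m.
- current_grip_force(): force on a finger pad.
Only numpy, scipy, OpenCV 4.12 (cv2) and the standard library are available. Lean on these libraries where they do the work, as an engineer would, in place of code of your own. Each camera call takes 0.05 s, during which the arm holds its last target. There are 200 camera calls.

## Task

Take the bent steel spout out of its wooden stand and push its lower end straight down into the collared fitting on top of the water filter until it clicks in and is fully home. Then tug it gently upward so that the collar is drawn out and sets, and let go of it. Be gentle throughout: ramming the spout, pushing far past the click or a hard tug would damage the filter, and leave the glass and the lemon where they stand.

Things in the scene. Friction and masses are not known exactly. Their poses are not given: they have to be found in the camera images.
- spout: loose rigid bent spout of bare steel, 130 to 210 g, upright in the stand. Origin: centre of its lower tip, z up the straight tube. Tube 16 mm across up to 108 mm, then bent over into an 80 mm arm towards its own -x, top at 128 mm, outlet turned down to 92 mm
- spout_grip (a point): point on the axis of the spout's straight tube, 92 mm above its tip: hold it here from above, fingers closing along the spout's own y (16 mm across); the bend rises 36 mm above this point
- spout_bead (a point): point on the spout's axis 16 mm above the tip, at the square shoulder that ends the bead. From the tip up: nose 11 mm across (pointed over the first 5 mm); bead widening from 11 mm at 7 mm to 16 mm at 14 mm, ending here; groove 11 mm across from 16 to 22 mm; then plain 16 mm tube
- stand: fixed block of light wood, 100 x 75 x 50 mm, with one vertical hole 17.4 mm across and 38 mm deep in its middle, in which the spout stands. Origin: centre of its underside. Stand and filter may change places between starts
- filter: fixed bench-top water filter of white plastic: low base 170 x 96 x 34 mm, from 43 mm in front of the origin to 127 mm behind it (along its own +x), with a domed cartridge 80 mm across, 97 mm high at the rear. Origin: on the worktop under the axis of the upright steel fitting (32 mm across, 92 mm high with its collar)
- port_stop (a point): centre of the floor of the fitting's bore (18 mm across), 42 mm below the collar's top; the spout is home when its tip is on it. The fitting floats in a rubber grommet: it gives several mm up or down under load and springs back, and this point with it. Spout and filter may press on each other with up to 25 N, no more
- pawl_level (a point): point on the bore's axis 19.5 mm above its floor, where sprung pawls (18 to 21 mm above the floor) drag on the bead and snap into the groove. They resist with about 9 to 16 N, which drops when they snap in with the tip about 2 mm off the floor (the click). Once locked the spout has about 3 mm of play and cannot be pulled out
- collar_top (a point): centre of the top of the grey collar ring (27 mm across, 18 mm bore, 5.5 mm high) round the mouth of the fitting, about 92 mm above the worktop; moves with the collar. z up
- collar (a joint): how far the collar is drawn up out of the fitting, m: 0 at the start (down), 0.003 fully drawn out. It carries the pawls; a locked spout that is pulled up with more than about 5 N draws it out, and it stays there
- glass: loose drinking glass, 63 mm across, 87 mm high, between filter and stand. Origin: centre of its base. A bystander
- lemon: loose lemon, 78 x 55 x 56 mm, in front of the glass. Origin: centre of its underside. A bystander

How it is judged:
On the way, in this order (a step that is already met when the one before it is completed fails the run):
1. the spout is pushed fully home in the fitting: its tip within 2 mm of the floor of the bore, on its axis, with the collar still down (z of spout in the frame of port_stop below 0.002 m and horizontal distance between spout and port_stop below 0.004 m and value of joint collar below 0.001 m), for 0.1 s.
2. the locked spout is tugged up so that the collar is drawn out by more than 2 mm (value of joint collar above 0.002 m and z of spout in the frame of collar_top below -0.0385 m and horizontal distance between spout and collar_top below 0.004 m), for 0.1 s.
At the end, for the whole second after the job is handed in: The spout stands locked in the fitting, upright within about 9 degrees and at rest, its tip at least 38.5 mm below the collar's top and within 4 mm of its axis, and the collar is drawn out by more than 2 mm (all of step 2 and angle between spout's own z axis and vertical below 0.15 rad and linear speed of spout below 0.02 m/s and angular speed of spout below 0.2 rad/s); the robot touches nothing.
It fails at once if spout and filter press on each other with more than 25 N (contact force between spout and filter above 25 N).
It fails at once if the robot presses on the filter itself with more than 15 N (contact force between the arm and filter above 15 N).
It fails at once if the glass is shifted or tipped (distance of glass from where it was at the start of the episode above 0.03 m or angle between glass's own z axis and vertical above 0.5 rad).
It fails at once if the lemon is shifted (distance of lemon from where it was at the start of the episode above 0.04 m).
It also fails if it takes over 48 s, if anything falls off the work surface, if the arm or the gripper's body presses on something with over 40 N, if the wrist force passes 120 N, or if a joint passes its speed limit or range.

## Working session

There is one attempt and no reset: what is moved stays moved. The work goes in short steps, each a Python script; the robot and the scene stay as the last script left them, time stands still between calls to the robot, and variables do not carry over. Pictures are saved under pics/ and viewed, at most 10 in all, crops included, and the job is handed in when it is done.

```bash
ls; mkdir -p pics; cat > h.py <<'E'
import numpy as np, cv2
from bench import *
def cloud(c, m=None):
    z=c["range_z"]; v,u=np.nonzero((z>0) if m is None else (m&(z>0)))
    K=np.array(c["intrinsics"]); zz=z[v,u]
    P=np.stack([(u-K[0,2])/K[0,0]*zz,(v-K[1,2])/K[1,1]*zz,zz],1)
    return (P-np.array(c["t"]))@np.array(c["R"])
def proj(c,X):
    p=np.array(c["intrinsics"])@(np.array(c["R"])@np.array(X)+np.array(c["t"])); return p[:2]/p[2]
E
python3 - <<'E'
from h import *
cs={}
for n in ("scene","top"):
    c=capture(n); cs[n]=c
    print(n,"cam pos",(-np.array(c["R"]).T@c["t"]).round(3))
    for q in ("spout","stand","filter","collar","glass","lemon"):
        for s in silhouettes(n,q)[:2]:
            P=cloud(c,s["region"])
            print(q,round(s["conf"],2),np.round(s["xy"]),len(P),np.percentile(P,[3,50,97],axis=0).round(3).tolist() if len(P) else None)
cv2.imwrite("pics/a.png",np.hstack([cs["scene"]["image"],cs["top"]["image"]])[:, :][:, :] if 0 else cv2.resize(np.vstack([cs["scene"]["image"],cs["top"]["image"]]),(400*1,600)))
cv2.imwrite("pics/top.png",cs["top"]["image"]);cv2.imwrite("pics/scene.png",cs["scene"]["image"])
print(current_clock(),current_orientation(),current_finger_gap())
E
```

```text
pics
scene cam pos [-0.169 -0.466  0.481]
spout 0.66 [184. 163.] 491 [[0.438, 0.119, 0.015], [0.51, 0.124, 0.118], [0.674, 0.272, 0.137]]
spout 0.41 [262. 198.] 1057 [[0.535, -0.061, -0.0], [0.548, -0.04, 0.054], [0.592, -0.005, 0.085]]
stand 0.69 [194. 196.] 1507 [[0.474, 0.088, 0.001], [0.497, 0.11, 0.037], [0.574, 0.161, 0.05]]
stand 0.66 [353. 212.] 486 [[0.537, -0.261, 0.043], [0.542, -0.248, 0.072], [0.589, -0.226, 0.091]]
filter 0.74 [350. 222.] 3514 [[0.503, -0.293, 0.001], [0.554, -0.246, 0.035], [0.646, -0.191, 0.095]]
collar 0.39 [356. 200.] 90 [[0.54, -0.258, 0.085], [0.552, -0.246, 0.09], [0.564, -0.236, 0.092]]
glass 0.86 [261. 194.] 1008 [[0.535, -0.061, 0.007], [0.548, -0.04, 0.058], [0.592, -0.005, 0.085]]
lemon 0.93 [241. 226.] 605 [[0.424, -0.07, 0.018], [0.442, -0.056, 0.039], [0.473, -0.032, 0.053]]
lemon 0.74 [264. 194.] 1032 [[0.535, -0.061, 0.004], [0.548, -0.04, 0.056], [0.592, -0.005, 0.085]]
top cam pos [ 0.389 -0.047  0.988]
spout 0.62 [177. 194.] 372 [[0.443, 0.121, 0.05], [0.493, 0.127, 0.135], [0.53, 0.157, 0.14]]
spout 0.59 [342. 172.] 33 [[0.544, -0.254, 0.074], [0.551, -0.247, 0.093], [0.565, -0.233, 0.096]]
stand 0.71 [185. 184.] 1200 [[0.481, 0.092, 0.014], [0.531, 0.121, 0.051], [0.576, 0.168, 0.054]]
filter 0.78 [336. 156.] 2784 [[0.513, -0.284, 0.018], [0.591, -0.225, 0.038], [0.66, -0.176, 0.098]]
collar 0.6 [344. 166.] 103 [[0.543, -0.257, 0.051], [0.556, -0.247, 0.091], [0.568, -0.232, 0.096]]
glass 0.73 [253. 167.] 648 [[0.538, -0.059, 0.003], [0.573, -0.032, 0.055], [0.593, -0.005, 0.088]]
glass 0.39 [257. 210.] 561 [[0.429, -0.069, 0.001], [0.46, -0.043, 0.047], [0.493, -0.018, 0.056]]
lemon 0.76 [257. 213.] 558 [[0.428, -0.066, 0.001], [0.458, -0.043, 0.047], [0.49, -0.018, 0.056]]
0.7 [ 9.93690766e-01  1.12154627e-01 -3.88076259e-06 -2.78382470e-05] 0.08755581134812127
```

View pics/top.png

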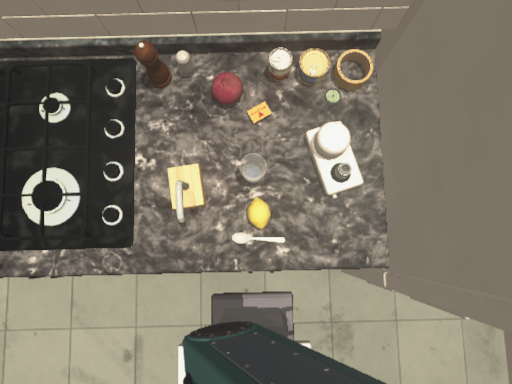

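View pics/scene.png

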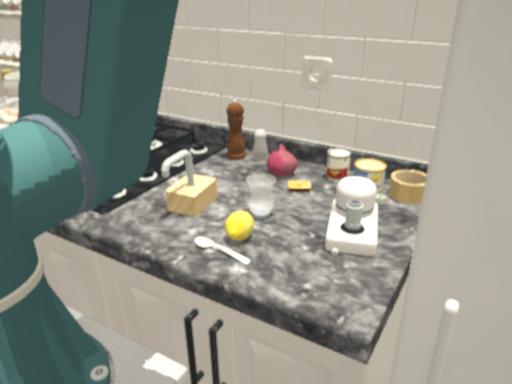

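The top view shows the stand at (186,187). The spout arm comes towards the robot, with its outlet at (180,216). The fitting is at (342,170), the glass at (253,168) and the lemon at (258,213). A tall grey panel stands at the right, beyond column 385, so I'll measure it before swinging the arm.

```bash
python3 - <<'E'
from h import *
for n in ("scene","top"):
    P=cloud(capture(n)); 
    m=(P[:,1]<-0.3)&(P[:,2]>0.1)&(P[:,0]>0.1)
    Q=P[m]; print(n,len(Q),np.percentile(Q,[0,1,5,50,95,99,100],axis=0).round(2).tolist())
    for z in (0.15,.3,.45,.6,.8):
        S=Q[abs(Q[:,2]-z)<.05]
        if len(S): print(z,S.min(0).round(3),S.max(0).round(3))
q=[1,0,0,0]
for r,z in((.375,.22),(.375,.35),(.375,.5),(.3,.4),(.3,.5),(.6,.5)):
  for a in (-77,-40,0):
    p=[r*np.cos(np.radians(a)),r*np.sin(np.radians(a)),z]; print(r,z,a,None if (s:=inverse_kinematics(p,q)) is None else np.round(s,2))
E
```

```text
scene 31209 [[0.23, -0.53, 0.1], [0.23, -0.51, 0.1], [0.25, -0.5, 0.12], [0.25, -0.44, 0.28], [0.25, -0.41, 0.44], [0.91, -0.3, 0.46], [0.92, -0.3, 0.46]]
0.15 [ 0.225 -0.526  0.1  ] [ 0.917 -0.3    0.2  ]
0.3 [ 0.245 -0.492  0.25 ] [ 0.917 -0.3    0.35 ]
0.45 [ 0.244 -0.459  0.4  ] [ 0.915 -0.3    0.461]
top 31218 [[0.23, -0.46, 0.1], [0.26, -0.41, 0.11], [0.28, -0.41, 0.12], [0.55, -0.41, 0.31], [0.84, -0.4, 0.44], [0.91, -0.34, 0.46], [0.92, -0.3, 0.48]]
0.15 [ 0.228 -0.457  0.1  ] [ 0.922 -0.3    0.2  ]
0.3 [ 0.249 -0.426  0.25 ] [ 0.862 -0.403  0.35 ]
0.45 [ 0.279 -0.407  0.4  ] [ 0.764 -0.403  0.476]
0.375 0.22 -77 [-1.53  0.03  1.96 -0.    1.16  0.04]
0.375 0.22 -40 [-0.88  0.03  1.96 -0.    1.16  0.69]
0.375 0.22 0 [-0.18  0.03  1.96 -0.    1.16  1.39]
0.375 0.35 -77 [-1.53 -0.09  1.74 -0.    1.5   0.04]
0.375 0.35 -40 [-0.88 -0.09  1.74 -0.    1.5   0.69]
0.375 0.35 0 [-0.18 -0.09  1.74 -0.    1.5   1.39]
0.375 0.5 -77 [-1.53 -0.13  1.43 -0.    1.84  0.04]
0.375 0.5 -40 [-0.88 -0.13  1.43 -0.    1.84  0.69]
0.375 0.5 0 [-0.18 -0.13  1.43 -0.    1.84  1.39]
0.3 0.4 -77 [-1.58 -0.25  1.74 -0.    1.65 -0.  ]
0.3 0.4 -40 [-0.93 -0.25  1.74 -0.    1.65  0.64]
0.3 0.4 0 [-0.23 -0.25  1.74 -0.    1.65  1.34]
0.3 0.5 -77 [-1.58 -0.26  1.52 -0.    1.88 -0.  ]
0.3 0.5 -40 [-0.93 -0.26  1.52 -0.    1.88  0.64]
0.3 0.5 0 [-0.23 -0.26  1.52 -0.    1.88  1.34]
0.6 0.5 -77 [-1.46  0.25  1.02 -0.    1.87  0.11]
0.6 0.5 -40 [-0.81  0.25  1.02 -0.    1.87  0.76]
0.6 0.5 0 [-0.12  0.25  1.02 -0.    1.87  1.46]
```

The panel's corner is at about (0.245, -0.405), so I'll fold the arm in before swinging. On the way I'll take a wrist picture over the fitting and another over the stand.

```bash
cat > look.py <<'E'
from h import *
def look(tag,qs):
    c=capture("wrist"); cv2.imwrite(f"pics/{tag}.png",c["image"])
    np.savez(f"{tag}.npz",**{k:np.array(c[k]) for k in c if k in("image","range_z","intrinsics","R","t")})
    print(tag,"cam",(-np.array(c["R"]).T@c["t"]).round(3),"tcp",np.round(current_position(),3))
    for q in qs:
        for s in silhouettes("wrist",q)[:2]:
            P=cloud(c,s["region"]); print(q,round(s["conf"],2),np.round(s["xy"]),len(P),np.percentile(P,[3,50,97],axis=0).round(4).tolist() if len(P) else None)
    return c
E
python3 - <<'E'
from look import *
q=[1,0,0,0]
goto_joints([-1.52,-.25,1.74,0,1.65,0]); goto_joints([-0.6,-.25,1.74,0,1.65,0.97])
print(current_clock(),current_position())
move_ptp([0.50,-0.235,0.32],q); look("wf",["collar","filter"])
print(current_clock())
move_ptp([0.49,0.127,0.32],q); look("ws",["spout","stand"])
print(current_clock(),current_joint_pos())
E
```

```text
3.225 [ 0.27890455 -0.10789635  0.40014454]
wf cam [ 0.573 -0.235  0.483] tcp [ 0.499 -0.235  0.321]
collar 0.65 [268. 117.] 393 [[0.5435, -0.2577, 0.0505], [0.5539, -0.2451, 0.0918], [0.5678, -0.2328, 0.0938]]
filter 0.8 [256.  76.] 10681 [[0.517, -0.2859, 0.0273], [0.5995, -0.2324, 0.0409], [0.6665, -0.1804, 0.0973]]
filter 0.71 [263. 116.] 337 [[0.5435, -0.2566, 0.0605], [0.5547, -0.2453, 0.0921], [0.5678, -0.2339, 0.0938]]
4.4167
ws cam [0.564 0.127 0.483] tcp [0.49  0.126 0.32 ]
spout 0.61 [252. 166.] 1303 [[0.4442, 0.1218, 0.0477], [0.4953, 0.1294, 0.1361], [0.5347, 0.1375, 0.1396]]
stand 0.81 [256. 119.] 4168 [[0.4842, 0.0944, 0.0486], [0.5379, 0.1299, 0.0504], [0.5775, 0.1674, 0.052]]
5.925 [ 1.15101466e-01  1.43343018e-01  1.56365185e+00 -2.71343050e-04
  1.43464620e+00  1.68762358e+00]
```

```bash
python3 - <<'E'
from h import *
def bands(f):
    c=dict(np.load(f)); return c,cloud(c)
c,P=bands("ws.npz")
near=(abs(P[:,0]-.53)<.12)&(abs(P[:,1]-.13)<.12)
S=P[near&(abs(P[:,2]-.05)<.004)]
print("stand rect",cv2.minAreaRect(S[:,:2].astype(np.float32)),len(S))
A=P[near&(P[:,2]>.128)]
pc=A[:,:2]; m=pc.mean(0); w,v=np.linalg.eigh(np.cov((pc-m).T)); print("arm",m,v[:,1],np.degrees(np.arctan2(v[1,1],v[0,1])),pc.min(0),pc.max(0),A[:,2].max())
print("top max-x spout", P[near&(P[:,2]>.075)].max(0))
for x in (.46,.48,.50,.52,.53):
    B=A[abs(A[:,0]-x)<.004]; 
    if len(B): print(x,B[:,1].min().round(4),B[:,1].max().round(4),B[:,2].max().round(4))
c,P=bands("wf.npz")
C=P[(np.hypot(P[:,0]-.556,P[:,1]+.245)<.025)&(P[:,2]>.086)]
print("collar",len(C),cv2.minEnclosingCircle(C[:,:2].astype(np.float32)),C.min(0),C.max(0),np.median(C[:,2]))
F=P[(abs(P[:,2]-.034)<.004)&(P[:,0]<.7)&(P[:,0]>.45)&(P[:,1]>-.32)&(P[:,1]<-.14)]
print("base",cv2.minAreaRect(F[:,:2].astype(np.float32)))
D=P[(P[:,2]>.06)&(P[:,0]>.58)&(P[:,0]<.7)&(abs(P[:,1]+.24)<.08)];print("dome",cv2.minEnclosingCircle(D[:,:2].astype(np.float32)))
im=np.hstack([cv2.imread("pics/wf.png")[:300,80:432],cv2.imread("pics/ws.png")[:300,80:432]]);cv2.imwrite("pics/w2.png",im)
E
```

```text
stand rect ((0.5293760299682617, 0.13101109862327576), (0.09981098771095276, 0.07512827217578888), 7.5459794998168945) 4125
arm [0.51023659 0.1275524 ] [0.00170402 0.99999855] 89.90236669357233 [0.44375548 0.06319799] [0.53048927 0.19223046] 0.42976419544928013
top max-x spout [0.53550323 0.19223046 0.4297642 ]
0.46 0.1209 0.135 0.1392
0.48 0.0803 0.1726 0.4023
0.5 0.0689 0.1839 0.4225
0.52 0.0632 0.1922 0.4267
0.53 0.1252 0.1367 0.1331
collar 382 ((0.5556461811065674, -0.24532994627952576), 0.015596882440149784) [ 0.5407996  -0.26035285  0.08607177] [ 0.5709882  -0.23043502  0.09527577] 0.09186486902529584
base ((0.59564208984375, -0.23327893018722534), (0.16777504980564117, 0.09380437433719635), 16.708810806274414)
dome ((0.6296266317367554, -0.22292214632034302), 0.039908409118652344)
```

View pics/w2.png

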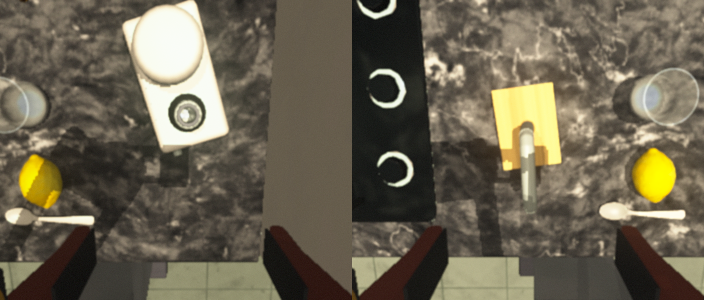

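The wrist views agree with the given sizes. The stand centre is (0.529, 0.131), the spout top is at 0.140 and the spout yaw is about 2.5°. The collar is at (0.5556, -0.2453), which the base rectangle confirms. I'll grasp the spout now and watch the side force.

```bash
python3 - <<'E'
from look import *
a=np.radians(2.4)/2; q=[np.cos(a),np.sin(a),0,0]
move_gripper(0.05)
move_ptp([0.529,0.131,0.20],q)
f0=np.array(current_force())
print(servo_line([0.529,0.131,0.085],rate=0.08,contact_N=6),current_position(),current_force()-f0)
move_gripper(0.0); sleep(.2)
print("grip",current_finger_gap(),current_grip_force(),np.round(current_force()-f0,2),np.round(current_torque(),2),current_position(),current_clock())
E
```

```text
False [0.52945051 0.13106268 0.08550336] [-0.27784341  0.08475839  1.04065114]
grip 0.01548577614267232 29.996939892007504 [0.31 0.58 0.22] [ 0.18  0.01 -0.06] [0.52908483 0.13104847 0.08506372] 9.6583
```

```bash
python3 - <<'E'
from look import *
servo_line([0.529,0.131,0.225],rate=0.12)
print("lift",current_finger_gap(),current_force())
servo_line([0.5556,-0.2453,0.225],rate=0.2)
servo_line([0.5556,-0.2453,0.187],rate=0.12)
sleep(.2)
look("wh",["spout","collar"])
c=capture("scene"); cv2.imwrite("pics/sh.png",cv2.resize(c["image"][110:260,280:440],None,fx=3,fy=3))
np.savez("sh.npz",**{k:np.array(c[k]) for k in ("image","range_z","intrinsics","R","t")})
a=cv2.resize(cv2.imread("pics/sh.png"),(480,450)); b=cv2.resize(cv2.imread("pics/wh.png")[60:384,140:372],(320,450))
cv2.imwrite("pics/h2.png",np.hstack([a,b]))
print(current_force(),current_clock())
E
```

```text
lift 0.015384189095090229 [ 0.12300597 -0.56846242 -2.64267953]
wh cam [ 0.63  -0.242  0.351] tcp [ 0.556 -0.246  0.188]
spout 0.74 [257. 280.] 4589 [[0.5237, -0.253, 0.1431], [0.5573, -0.2456, 0.2264], [0.5632, -0.2387, 0.2424]]
collar 0.98 [257. 194.] 418 [[0.5481, -0.2567, 0.0708], [0.559, -0.2441, 0.0924], [0.5681, -0.2331, 0.0937]]
collar 0.52 [245. 122.] 17968 [[0.5241, -0.2852, 0.0298], [0.6105, -0.2323, 0.0872], [0.6744, -0.187, 0.0974]]
[-0.72718303  0.07816656 -2.50072085] 13.875
```

View pics/h2.png

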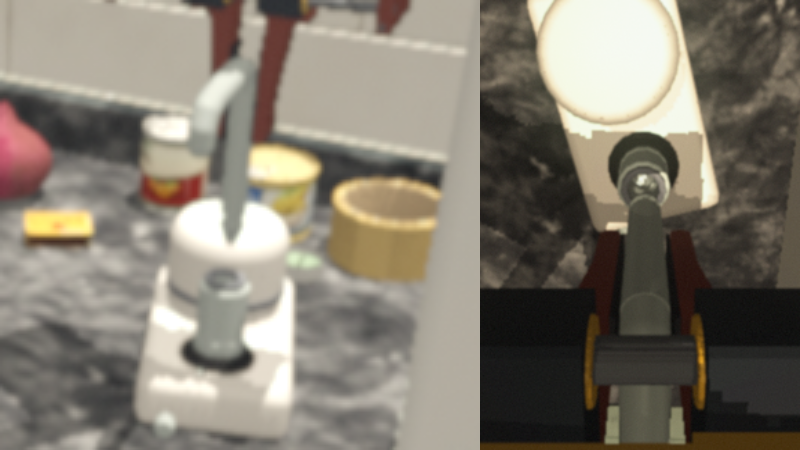

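The spout hangs upright above the fitting. The scene crop shows its tip at about (233,238) and the mouth at (222,278). I'll fit the tube axis against the collar in this same wrist picture, so that calibration errors cancel.

```bash
python3 - <<'E'
from h import *
for f in ("wh.npz","sh.npz"):
    c=dict(np.load(f)); P=cloud(c)
    print(f)
    T=P[(abs(P[:,0]-.556)<.016)&(abs(P[:,1]+.245)<.016)]
    for z in (.12,.13,.14,.15,.16,.17,.18):
        B=T[abs(T[:,2]-z)<.005]
        if len(B)>4: print(z,len(B),B[:,0].min().round(4),B[:,0].max().round(4),B[:,1].min().round(4),B[:,1].max().round(4))
    C=P[(np.hypot(P[:,0]-.556,P[:,1]+.245)<.018)&(P[:,2]>.0895)&(P[:,2]<.0955)]
    if len(C): print("collar",len(C),C.min(0).round(4),C.max(0).round(4),cv2.minEnclosingCircle(C[:,:2].astype(np.float32)))
E
```

```text
wh.npz
0.12 7 0.5609 0.5625 -0.248 -0.2424
0.13 75 0.5567 0.5643 -0.2529 -0.2378
0.14 88 0.558 0.5643 -0.2533 -0.238
0.15 133 0.5569 0.5641 -0.253 -0.2377
0.16 144 0.5575 0.5639 -0.2533 -0.238
0.17 176 0.5565 0.5635 -0.2533 -0.2377
0.18 209 0.5556 0.5631 -0.2533 -0.2377
collar 355 [ 0.5457 -0.2576  0.0899] [ 0.5688 -0.2319  0.0953] ((0.5556462407112122, -0.24478699266910553), 0.013463427312672138)
sh.npz
0.12 22 0.5471 0.5543 -0.2528 -0.2403
0.13 39 0.5454 0.5584 -0.2542 -0.2384
0.14 43 0.5449 0.5539 -0.2539 -0.239
0.15 44 0.5434 0.5572 -0.2539 -0.2408
0.16 44 0.544 0.5528 -0.2545 -0.2391
0.17 44 0.5433 0.5568 -0.254 -0.2405
0.18 47 0.5434 0.5525 -0.2538 -0.2387
collar 52 [ 0.5393 -0.2589  0.0897] [ 0.5684 -0.2331  0.093 ] ((0.5541824698448181, -0.24583700299263), 0.015009758062660694)
```

```bash
python3 - <<'E'
from h import *
from scipy.spatial.transform import Rotation as R
q=(R.from_rotvec([0,np.radians(1.3),0])*R.from_quat(current_orientation())).as_quat()
x,y=0.5564,-0.2447
servo_line([x,y,0.187],q,rate=0.05); sleep(.2)
f0=np.array(current_force())
r=servo_line([x,y,0.139],rate=0.05,contact_N=4)
print(r,current_position(),np.round(current_force()-f0,2),current_clock())
if not r:
    z=.139; pk=0; clicked=False
    while z>.117:
        z-=.0007; servo_line([x,y,z],rate=0.02)
        f=np.array(current_force())-f0; p=current_position()
        print(round(z,4),round(p[2],4),np.round(f,1),round(current_clock(),2))
        pk=max(pk,f[2])
        if pk>7 and f[2]<pk-3.5: clicked=True; print("click?"); break
        if f[2]>19 or np.hypot(*f[:2])>8: print("limit"); break
print(current_finger_gap(),current_torque())
E
```

```text
False [ 0.55661089 -0.24481028  0.13931632] [ 1.12 -1.43  0.27] 15.4333
0.1383 0.1385 [ 0.  -0.5 -0.1] 15.68
0.1376 0.1376 [-0.1 -0.4 -0.5] 15.93
0.1369 0.1368 [0.5 0.2 0.1] 16.18
0.1362 0.1362 [ 0.6 -0.  -0.3] 16.43
0.1355 0.1355 [ 0.1 -0.5  0.2] 16.68
0.1348 0.1349 [-0.2 -1.1  1.6] 16.93
0.1341 0.1342 [-1.  -1.2  2.8] 17.18
0.1334 0.1335 [-1.   0.4  3.2] 17.43
0.1327 0.1329 [-0.5 -1.1  5.1] 17.68
0.132 0.1322 [-0.9 -1.6  6.7] 17.93
0.1313 0.1316 [-0.5 -1.5  7.1] 18.18
0.1306 0.131 [-1.2 -0.   7.9] 18.43
0.1299 0.1305 [-1.4 -0.6  7.9] 18.68
0.1292 0.1299 [-2.7  0.3  9.4] 18.93
0.1285 0.1293 [-1.1  0.4 10.6] 19.18
0.1278 0.1287 [-1.7 -0.3 11.3] 19.43
0.1271 0.1281 [-1.6  0.1 11.2] 19.68
0.1264 0.1275 [-1.  -0.4 12.2] 19.93
0.1257 0.1269 [-1.6 -0.1 13. ] 20.18
0.125 0.1262 [-2.1 -0.  13. ] 20.43
0.1243 0.1256 [-0.9 -0.3 12.7] 20.68
0.1236 0.125 [-1.4  0.2 13.6] 20.93
0.1229 0.1243 [-1.6  0.4 14.1] 21.18
0.1222 0.1237 [-0.7  0.2 14.1] 21.43
0.1215 0.123 [-1.7  0.1 14.1] 21.68
0.1208 0.1224 [-1.3 -0.1 15.1] 21.93
0.1201 0.1203 [-0.7 -0.6  7. ] 22.18
click?
0.0153738787652238 [-0.17381323  0.0031855  -0.00765185]
```

```bash
python3 - <<'E'
from h import *
x,y=0.5564,-0.2447; z=.1201
fs=[]
while z>.1145:
    z-=.0006; servo_line([x,y,z],rate=0.02)
    f=np.array(current_force())+np.array([0,0,2.5]); p=current_position(); fs.append(f[2])
    print(round(z,4),round(p[2],4),np.round(f,1),round(current_clock(),2))
    if f[2]>13.5: print("home"); break
sleep(.3); print(current_force(),current_clock())
E
```

```text
0.1195 0.1198 [-0.5  0.5  9.6] 22.43
0.1189 0.1193 [-1.4  1.4 10.5] 22.68
0.1183 0.1189 [-0.7 -0.2 12.2] 22.93
0.1177 0.1185 [-0.8  0.4 12.5] 23.18
0.1171 0.118 [-1.1  1.  13.1] 23.43
0.1165 0.1176 [-1.8  0.8 14.8] 23.68
home
[-0.85561776  0.35005087 11.31452889] 23.9833
```

The force went from 7 N straight into a linear rise after the click. That fits the tip sitting on the floor of the bore with the grommet spring loaded. Next is the gentle tug.

```bash
python3 - <<'E'
from h import *
x,y=0.5564,-0.2447; z=.1165
while z<.142:
    z+=.0008; servo_line([x,y,z],rate=0.02)
    f=np.array(current_force())+np.array([0,0,2.5]); p=current_position()
    print(round(z,4),round(p[2],4),np.round(f,1),round(current_clock(),2))
    if f[2]<-11: print("tugged"); break
print(current_finger_gap())
E
```

```text
0.1173 0.1182 [-2.  0. 14.] 24.23
0.1181 0.1188 [-0.9  0.2 11.4] 24.48
0.1189 0.1194 [-1.1 -0.3  9.9] 24.73
0.1197 0.12 [-0.8 -0.3  9. ] 24.98
0.1205 0.1206 [0.4 0.1 7.1] 25.23
0.1213 0.1212 [0.2 0.5 5.3] 25.48
0.1221 0.122 [ 0.6 -0.3  4.8] 25.73
0.1229 0.1227 [-0.2  0.5  2.3] 25.98
0.1237 0.1235 [0.5 0.3 1.8] 26.23
0.1245 0.1244 [-0.4  0.3  1.7] 26.48
0.1253 0.1253 [0.7 0.4 0.9] 26.73
0.1261 0.126 [ 0.8 -0.3  0.4] 26.98
0.1269 0.1267 [ 0.1 -0.4 -2.1] 27.23
0.1277 0.1275 [ 0.5 -0.4 -3.5] 27.48
0.1285 0.1284 [ 0.2  0.3 -4.2] 27.73
0.1293 0.1292 [ 1.3 -0.2 -4.4] 27.98
0.1301 0.1301 [ 0.8  0.  -4.8] 28.23
0.1309 0.1309 [ 0.6 -0.7 -5.2] 28.48
0.1317 0.1316 [-0.4 -0.3 -6.2] 28.73
0.1325 0.1323 [ 0.8 -0.5 -8.3] 28.98
0.1333 0.1331 [ 0.3 -1.1 -9.5] 29.23
0.1341 0.1339 [  1.   -0.9 -11.6] 29.48
tugged
0.015704184636803467
```

The force held at about 4–6 N over roughly 3 mm and then rose, so the collar has come out. I'll relax the pull and check the collar height before releasing.

```bash
python3 - <<'E'
from h import *
x,y=0.5564,-0.2447; z=.1341; sleep(.15)
while z>.124:
    z-=.001; servo_line([x,y,z],rate=0.03)
    f=current_force()[2]+2.5
    if f>0.5: break
print(z,np.round(current_force(),2),current_clock())
c=capture("wrist"); P=cloud(c)
d=np.hypot(P[:,0]-.556,P[:,1]+.245); C=P[(d<.0135)&(d>.0095)&(P[:,2]>.085)&(P[:,2]<.1)]
print("collar z",len(C),np.percentile(C[:,2],[10,50,90]).round(4) if len(C) else None)
move_gripper(0.05); sleep(.2); print(current_finger_gap(),current_force(),current_clock())
p=current_position(); servo_line([p[0],p[1],.26],rate=0.12)
servo_line([p[0]-.06,p[1],.30],rate=0.12); sleep(.2)
c=capture("wrist"); cv2.imwrite("pics/end.png",c["image"]); P=cloud(c)
d=np.hypot(P[:,0]-.556,P[:,1]+.245); C=P[(d<.0135)&(d>.0095)&(P[:,2]>.085)&(P[:,2]<.1)]
print("collar z",len(C),np.percentile(C[:,2],[10,50,90]).round(4))
S=P[(abs(P[:,0]-.52)<.05)&(d<.1)&(P[:,2]>.14)&(P[:,2]<.2)]; print("spout top",np.percentile(S[:,2],[50,90,99,100]).round(4),S.min(0),S.max(0))
print(current_clock())
E
```

```text
0.1281 [-0.27  0.26 -1.67] 31.1333
collar z 597 [0.0873 0.0952 0.0966]
0.04969526653998775 [-0.3174355  -0.94481034 -0.17071127] 32.0917
collar z 189 [0.0871 0.0945 0.0956]
spout top [0.175  0.1777 0.1789 0.1801] [ 0.47006037 -0.25625823  0.14032452] [ 0.55929114 -0.23751925  0.18005268]
34.3417
```

View pics/end.png

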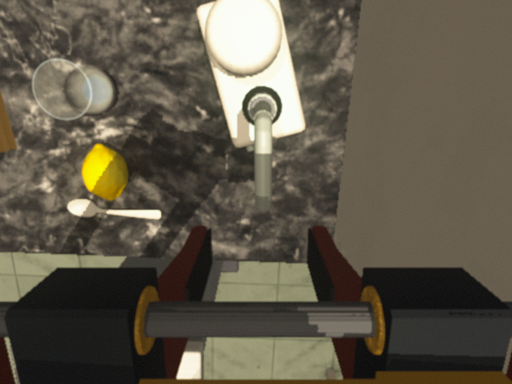

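The spout stands upright in the fitting at (262,105), with the gripper clear and the glass and lemon in place. The collar top went from 0.092 to 0.095. The spout top is at about 0.179, which puts the tip on the floor of the bore.

```bash
python3 -c "
from bench import *
print(close_job())"
```

```text
the job is handed in; nothing more can be done
None
```

The job is handed in: the spout clicked in and is fully home, the collar is drawn out about 3 mm, the spout is released, and the glass and lemon were left where they stood; no verdict came back.

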